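Issue a transformer from the feed rack and top up its lane

TASK

Take the next transformer from the gravity rack: without lifting it, push the end one sideways out of the lane until all of it lies on the green shelf with none of it hanging over the shelf's far end, and let the next one roll down to the yellow stop. Then pull the red slide gate open so that both transformers in the magazine roll down behind it, and push the gate fully shut again. Leave everything else on the bench where it is.

Things in the scene. Friction and masses are not known exactly. Their poses are not given: they have to be found in the camera images.
- rack: Fixed aluminium gravity rack. Origin: bench top, under the end berth, on the lane's centre line; z up, x up the lane (horizontally), y across it towards the green shelf. The lane climbs along +x at 0.25 rad; floor 50 mm above the bench at the origin; 48 mm wide inside; walls 5 mm thick, 32 mm high. The pucks stand on their rims, axes along y, and roll towards -x against a yellow stop plate 36 mm high.
- berth (a point): Centre of a puck at the stop: (-7, 0, 79) mm of the rack. Centres of the two behind it: (51, 0, 94) and (109, 0, 109) mm. The lane walls begin only at x = 24 mm, so the berth is open on both sides; on its -y side is free air, for a finger to push from. A finger in the berth holds the next puck back: take it straight up and out (drawn back sideways it jams).
- shelf_mid (a point): Centre of a puck half-way along the green shelf: (-7, 74, 79) mm of the rack. The shelf continues the berth's sloped floor from y = 29 to 119 mm, between the stop plate and a 26 mm high back wall, 63 mm apart. Its far end (y = 119 mm) is open: a puck pushed too far falls off. A puck is wholly on it with its centre at y = 52 to 96 mm.
- coil_a_center (a point): a potted toroidal transformer: blue puck with black middle, 60 mm in diameter, 45 mm thick, 0.35 kg, like the other three; the point is its centre. It starts at the end of the track, against the yellow stop. The flat face towards the rack's -y can be pushed; it slides with 1 to 3 N (friction about 0.3).
- coil_b_center (a point): a potted toroidal transformer: blue puck with black middle, 60 mm in diameter, 45 mm thick, 0.35 kg, like the other three; the point is its centre. It starts second, leaning on the first, and rolls to the stop by itself once the first (and any finger) is out of its way.
- coil_c_center (a point): a potted toroidal transformer: blue puck with black middle, 60 mm in diameter, 45 mm thick, 0.35 kg, like the other three; the point is its centre. It starts in the magazine, resting against the uphill face of the red gate.
- coil_d_center (a point): a potted toroidal transformer: blue puck with black middle, 60 mm in diameter, 45 mm thick, 0.35 kg, like the other three; the point is its centre. It starts in the magazine, behind coil_c.
- gate (a joint): Red slide gate across the lane at x = 168 mm of the rack, that holds the two magazine pucks back. 0 = fully shut, 0.06 m = fully open, drawn out along the rack's -y; from 0.05 m on the lane is clear. It stays where it is left (friction 1.5 N). It starts shut or up to 10 mm drawn out, still blocking.
- gate_tab (a point): Grip point on the gate's upright red tab, outside the lane's -y wall: at (168, -84 - draw, 143) mm of the rack, where draw is the gate's opening in mm. The tab is 16 mm thick along the rack's x, 26 mm along its y and 62 mm tall; its top is 17 mm above this point. It moves with the gate along the rack's y.
- fan: bystander: black 80 mm cooling fan, 30 mm high, lying behind the green shelf, on the rack's base plate or next to it; origin at the centre of its underside
- screwdriver: bystander: black-handled screwdriver lying on the bench on the gate's side of the rack, below and before the gate's tab; origin under its middle
- spray_blue: bystander: upright spray can with blue label, 52 mm in diameter, 170 mm tall; origin at the centre of its underside
- spray_yellow: bystander: upright spray can with yellow label, 52 mm in diameter, 170 mm tall; origin at the centre of its underside
- heatsink: bystander: loose aluminium heat sink on the bench beside the magazine, 120 x 45 x 33 mm, fins up; origin at the centre of its underside
- old_cap: bystander: removed black capacitor standing on end, 46 mm in diameter, 90 mm tall; origin at the centre of its underside
- tape: bystander: roll of blue tape, 90 mm across, 19 mm high; origin at the centre of its underside
There are look-alikes about, which are no part of the job. What is shaped like the part that bears coil_b_center but orange is not meant.

How it is judged:
On the way, in this order (a step that is already met when the one before it is completed fails the run):
1. the end transformer lies on the green shelf and the next one has rolled to the stop, the gate still shut (y of coil_a_center in the frame of rack between 0.048 and 0.1 m and x of coil_a_center in the frame of rack between -0.0134 and -0.0014 m and z of coil_a_center in the frame of rack between 0.0731 and 0.0851 m and x of coil_b_center in the frame of rack between -0.0134 and -0.0014 m and y of coil_b_center in the frame of rack between -0.012 and 0.012 m and z of coil_b_center in the frame of rack between 0.0731 and 0.0851 m and value of joint gate below 0.03 m), for 0.2 s.
2. both magazine transformers have rolled through the gate and lie behind the one at the stop (x of coil_c_center in the frame of rack between 0.0427 and 0.0587 m and z of coil_c_center in the frame of rack between 0.0879 and 0.0999 m and x of coil_d_center in the frame of rack between 0.0988 and 0.1188 m and z of coil_d_center in the frame of rack between 0.1028 and 0.1148 m), for 0.2 s.
At the end, for the whole second after the job is handed in: First transformer on the green shelf (centre 48 to 100 mm from the lane's centre line), second at the stop (within 6 mm, 12 mm sideways), third and fourth in a row behind it (within 8 and 10 mm), all at rest (under 20 mm/s), gate shut to within 6 mm (all of step 2 and y of coil_a_center in the frame of rack between 0.048 and 0.1 m and x of coil_a_center in the frame of rack between -0.0134 and -0.0014 m and z of coil_a_center in the frame of rack between 0.0731 and 0.0851 m and x of coil_b_center in the frame of rack between -0.0134 and -0.0014 m and y of coil_b_center in the frame of rack between -0.012 and 0.012 m and z of coil_b_center in the frame of rack between 0.0731 and 0.0851 m and linear speed of each of coil_a, coil_b, coil_c, coil_d below 0.02 m/s and value of joint gate below 0.006 m); the robot touches nothing.
It fails at once if the end transformer is lifted (more than 25 mm above its place) (z of coil_a_center in the frame of rack above 0.1041 m).
It fails at once if a bystander is moved more than 25 mm (distance of any of fan, screwdriver, spray_blue, spray_yellow, heatsink, old_cap, tape from where it was at the start of the episode above 0.025 m).
It also fails if it takes over 51 s, if anything falls off the work surface, if the arm or the gripper's body presses on something with over 40 N, if the wrist force passes 120 N, or if a joint passes its speed limit or range.

ROBOT

A 6-joint arm with a two-finger parallel gripper is mounted at the origin on the work surface. World frame = base frame: x ahead of the robot, y to its left, z up, the work surface at z = 0. Lengths are in m, angles in rad, forces in N, time in s.
With the tool pointing down it reaches from about 0.25 to 0.8 m from the base axis. Payload 8.5 kg.
Tool frame: the origin (TCP) lies at the very end of the fingers, on their centre line; the grasp point (between the pads) lies 19 mm behind it (robot.grasp_offset is the distance from the TCP to the grasp point, in m); z points along the fingers, y is the line along which they close (so a half turn about z gives the same grasp; the last joint's range is limited). The gripper opens to 85 mm and grips with 20 to 120 N. Pads are 22 mm wide; open, the fingers measure 114 mm over their backs; the gripper's body (76 mm by 85 mm) begins 54 mm behind the grasp point. The pads swing forward as they close: fully open they stand 13 mm farther back than shut.
Start: joints at [1.264, 0.238, -0.013, 1.319, 0, 1.571], TCP at [0.159, 0.5, 0.231] pointing down, gripper open.
Joint ranges: [-2.66, 2.66], [-1.03, 1.9], [-1.14, 1.46], [-1.82, 2.27], [-1.45, 1.34], [-3.14, 3.14]. Speed limits (rad/s): [2.22, 2.22, 2.79, 3.14, 3.14, 3.14].

INTERFACE

Orientations are given as a rotation vector (axis times angle).
In Python, from station import robot, grab_frame, calibration, models gives the robot as it stands.
- The arm moves only by the tool drive_tool, never from a script. Its argument "moves" is a list of rows, each a list of 3 entries, a list of its own where there are three numbers: the turn, a rotation vector about the tool's x, y, z in rad, then the shift along the tool's x, y, z in mm, then the opening, from 0 (shut) to 1 (fully open). A call has 1 to 5 rows; each row shifts and turns the commanded pose from where the row before left it, along the tool's axes as they then stand; what a row does not reach is not made up. A row lasts 1/10 s, in which the tool goes at most 50 mm and 8.59 degrees, less where a joint would pass 70% of its speed; a pose out of reach is approached as far as the arm can. A call with a gripper value outside its range is refused whole. The fingers move at their own pace and stop on an object; "newtons" is the grip in N (left out, the last holds). Time passes only in rows, so rows that do not move let the fingers close. It gives the time, the measured TCP pose, the force, the opening and the grip force at its end, in the units of the state.
- robot.get_obs(): the state, without advancing time (a new reading comes with each control period).
- grab_frame(name): name is "scene" or "side" or "wrist"; returns the picture (420x560x3 uint8, blue, green, red); there is no depth.
- calibration(name): a dict with "vfov" (degrees; the focal length in pixels is half the picture's height over the tangent of half this angle, whatever the lens; pixels are square), "cx", "cy" (the principal point, pixels), "k1" (the pictures are not rectified: a ray, as slopes to the right and down, at radius r is drawn at 1 + k1 r^2 times it, then the intrinsics apply), "cam_to_world" (4x4, takes a point from camera to world coordinates). Camera axes: x right, y up, looking along -z (the intrinsics and any distortion apply to the point x, -y, -z); pixel columns grow to the right and rows downward; lengths in m; the calibration is good to about 2 mm. A picture is of the moment at which its call begins: read the wrist's pose just before it. calibration takes no time and is no camera call; for the wrist camera it gives the pose at the moment of the call.
- robot.hand_in(): hands the job in; it is judged then, once.
Trained networks look in the newest picture that a camera, given by its name, has taken for a name from the list of things; names that differ only in an ending like _2 or _b are one class to them, and where a whole thing is asked for, a point or a joint stands for the part that bears it (a point fixed in the world has none). Each returns a list of dicts, best first, with "p" (0 to 1); they miss things now and then, are a little off and sometimes report something else, mostly with a low value. They report only what shows in the picture. A call takes as long as a camera call. They do not tell look-alikes from the thing itself.
- models.regions_of(camera, target): "pixels" (420x560 bool, what is visible of it) and "position" ([column, row] in pixels, amid what is visible of it).
The state is a dict: "t": time; "joint_pos": joint angles; "dq": joint speeds; "joint_efforts": joint torques, N m; "position": TCP position; "eef_rot": TCP orientation; "contact_force": force on the tool from outside, world axes, zero at the start; "moment": the same for the moment, N m; "grip_width": finger opening in m; "grasp_force": force on a finger pad.
Only numpy, scipy, OpenCV 4.12 (cv2) and the standard library are available. Lean on these libraries where they do the work, as an engineer would, in place of code of your own. Each camera call takes 0.05 s, during which the arm holds its last target. There are 200 camera calls.

## Working session

There is one attempt and no reset: what is moved stays moved. The work goes in short steps, Python scripts to look and compute and a tool call to move; the robot and the scene stay as the last step left them, time stands still between calls to the robot, and variables do not carry over. Pictures are saved under pics/ and viewed, at most 10 in all, crops included, and the job is handed in when it is done.

Besides the shell and the picture viewer there is one more tool, called by a JSON object that holds its "name" and its "arguments", one argument or row to a line. drive_tool: Moves the arm, as the interface text tells. Its arguments: {"type":"object","properties":{"moves":{"type":"array","items":{"type":"array"}},"newtons":{"type":"number"}},"required":["moves"]}

```bash
mkdir -p pics; ls
python3 - <<'E'
from station import robot, grab_frame, calibration, models
import cv2, numpy as np
for n in ("scene","side"):
    im=grab_frame(n); cv2.imwrite(f"pics/{n}0.png",im)
    c=calibration(n); print(n,{k:(np.round(v,4).tolist() if k=="cam_to_world" else v) for k,v in c.items()})
    for t in ("coil_a_center","gate","rack","gate_tab"):
        try:
            for r in models.regions_of(n,t)[:6]: print(t,round(r["p"],2),np.round(r["position"],1),r["pixels"].sum())
        except Exception as e: print(t,e)
print(robot.get_obs())
E
```

```text
pics
scene {'vfov': 54.18861160041858, 'cx': 279.94838675857284, 'cy': 199.57198116243305, 'k1': -0.12236682635653921, 'cam_to_world': [[-0.7045, -0.5127, 0.4908, 0.9753], [0.7097, -0.5057, 0.4905, 0.3156], [-0.0033, 0.6939, 0.7201, 0.7596], [0.0, 0.0, 0.0, 1.0]]}
coil_a_center 0.62 [331.3 220.2] 600
gate 0.91 [244.3 223.5] 464
rack 0.8 [277.9 281.5] 14153
gate_tab 0.72 [241.9 217.9] 408
gate_tab 0.69 [310.7 227.9] 615
side {'vfov': 54.07597568179607, 'cx': 279.3141075275791, 'cy': 211.03493447899584, 'k1': -0.12368837236584443, 'cam_to_world': [[0.9094, 0.2749, -0.3122, 0.2117], [-0.4155, 0.5652, -0.7127, -0.8623], [-0.0195, 0.7778, 0.6282, 0.7349], [0.0, 0.0, 0.0, 1.0]]}
coil_a_center 0.64 [247.2 195.9] 524
gate 0.74 [301.4 205. ] 4769
gate 0.5 [317.1 192.1] 242
gate 0.31 [243.9 195.2] 491
rack 0.76 [295.  200.8] 4985
rack 0.56 [274.9 333.1] 715
gate_tab 0.61 [314.2 186.2] 269
gate_tab 0.25 [284.7 270.8] 465
{'t': 0.5, 'joint_pos': array([ 1.26398715e+00,  2.38264449e-01, -1.35470710e-02,  1.31921223e+00,
        5.01731264e-05,  1.57077816e+00]), 'dq': array([ 0.00216981, -0.00174869,  0.00038323, -0.00060127, -0.00074914,
       -0.00063401]), 'joint_efforts': array([ 9.63148013e-04, -5.38163352e+01,  3.46480429e+01,  3.95018447e-03,
        8.28480324e-06,  5.66417100e-06]), 'position': array([0.15852331, 0.50041992, 0.23122404]), 'eef_rot': array([-4.80005630e-01, -3.10462059e+00,  3.40981833e-04]), 'contact_force': array([ 0.12793036,  0.53735445, -0.35092907]), 'moment': array([0.01509944, 0.04130129, 0.03678862]), 'grasp_force': 0.0, 'grip_width': 0.08557805834681462}
```

View pics/scene0.png

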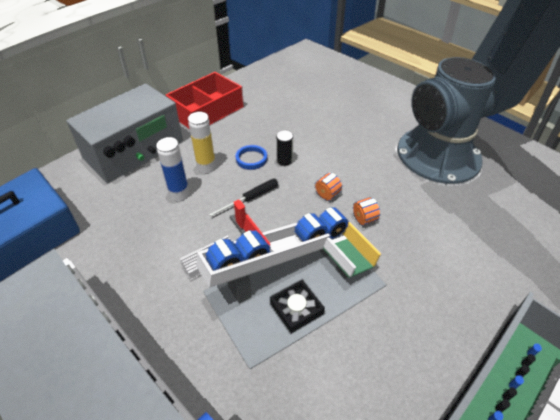

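View pics/side0.png

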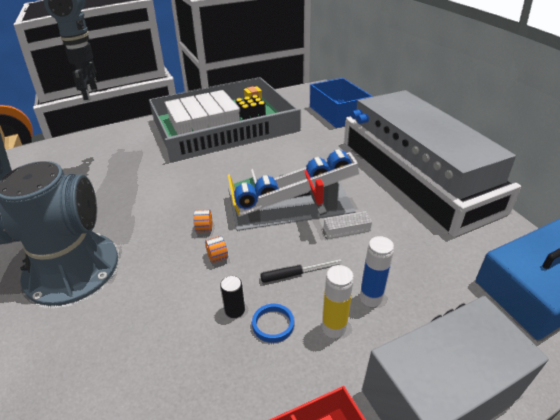

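The scene picture shows the rack with blue pucks at about (334,222), (310,227), (255,244) and (222,252). The yellow stop is at (362,243), the green shelf at (350,258) and the red tab at (241,212). In the side picture the end puck is at (246,196) and the tab at (314,186).

Candidates for coil_a: the end blue puck at scene (334,222), and the orange look-alikes at (328,186) and (367,210). By the description I choose the blue puck at the yellow stop, and check it in a close crop.

Run:
```python
import cv2, numpy as np
a=cv2.imread("pics/scene0.png")[190:310,175:395]; b=cv2.imread("pics/side0.png")[140:230,220:370]
A=cv2.resize(a,None,fx=3.6,fy=3.6,interpolation=cv2.INTER_CUBIC)[:, :792]
cv2.imwrite("pics/c1.png",A)
B=cv2.resize(b,None,fx=5,fy=5,interpolation=cv2.INTER_CUBIC)
cv2.imwrite("pics/c2.png",B)
```

```text
(no output)
```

View pics/c1.png

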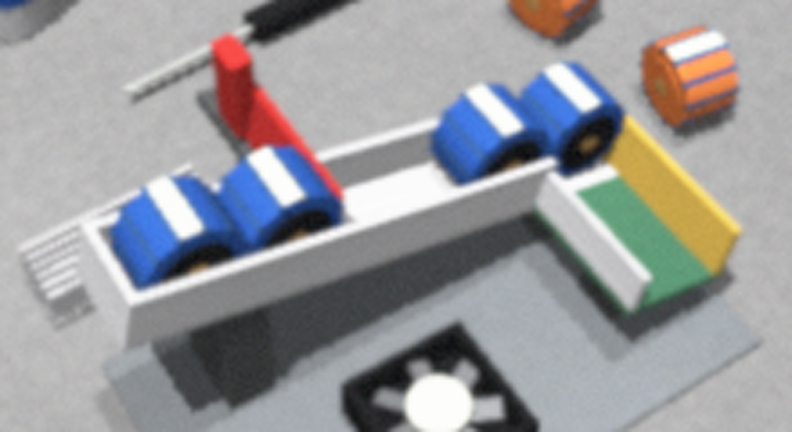

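View pics/c2.png

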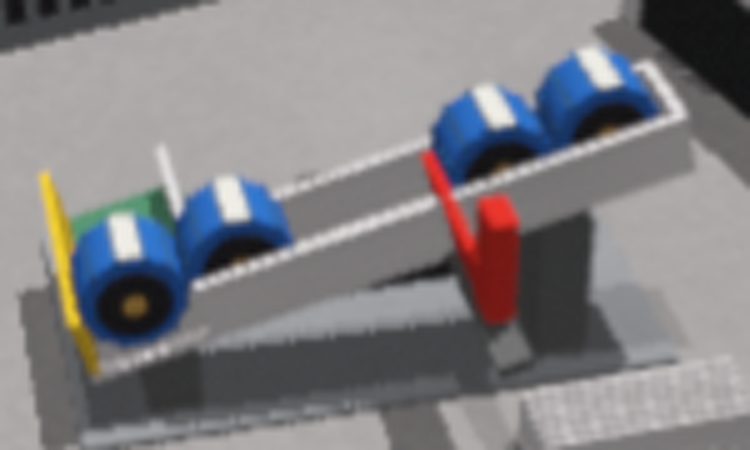

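The crop confirms it: the end puck is blue and leans on the yellow stop, with its +y hub at crop (590,143). The tab top is at c1 (231,48) and c2 (497,200). In c2 the -y hub of the end puck is at (134,305). Next I fit the rack pose.

```bash
cat > h.py <<'E'
import numpy as np, cv2
from scipy.optimize import least_squares
from scipy.spatial.transform import Rotation as R
def proj(c,P):
    T=np.linalg.inv(c["cam_to_world"]); q=T[:3,:3]@np.asarray(P)+T[:3,3]
    u=np.array([q[0],-q[1]])/-q[2]; f=210/np.tan(np.radians(c["vfov"])/2)
    return u*(1+c["k1"]*(u@u))*f+[c["cx"],c["cy"]]
def rack(p,v):  # p=x,y,yaw ; v in mm of rack
    return R.from_euler('z',p[2]).apply(np.asarray(v)/1e3)+[p[0],p[1],0]
E
python3 - <<'E'
from h import *
from station import calibration
S,D=calibration("scene"),calibration("side")
s=lambda u,v:np.array([(u+.5)/3.6-.5+175,(v+.5)/3.6-.5+190]); d=lambda u,v:np.array([(u+.5)/5-.5+220,(v+.5)/5-.5+140])
wt=lambda x,y:[x,y,50+x*np.tan(.25)+32/np.cos(.25)]
def f(p):
    e=[proj(S,rack(p,[-7,22.5,79]))-s(590,143), proj(D,rack(p,[-7,-22.5,79]))-d(134,305),
     proj(S,rack(p,[168,-84-p[3],160]))-s(231,48), proj(D,rack(p,[168,-84-p[3],160]))-d(497,203),
     proj(S,rack(p,wt(p[4],29)))-s(555,163),proj(S,rack(p,wt(p[5],29)))-s(130,303),
     proj(D,rack(p,wt(p[6],-29)))-d(195,288),proj(D,rack(p,wt(p[7],-29)))-d(688,117)]
    return np.concatenate(e)
for y0 in (-2,-1,0,1,2,3):
    r=least_squares(f,[.45,0,y0,5,24,300,24,300],x_scale=[.1,.1,.3,10,50,50,50,50],loss="soft_l1")
    print(y0,r.cost,np.round(r.x,4))
    if r.cost<30: best=r
print(np.round(best.fun.reshape(-1,2),1)); p=best.x
np.save("p.npy",p)
print(rack(p,[-7,0,79]),rack(p,[168,-84-p[3],143]))
E
```

```text
-2 0.8249670430953155 [ 4.891000e-01 -1.900000e-02 -2.231000e-01  6.760100e+00  2.419960e+01
  2.888633e+02  2.582180e+01  2.906579e+02]
-1 0.8249670430953471 [ 4.891000e-01 -1.900000e-02 -2.231000e-01  6.760100e+00  2.419960e+01
  2.888633e+02  2.582180e+01  2.906579e+02]
0 0.8249670430953011 [ 4.891000e-01 -1.900000e-02 -2.231000e-01  6.760100e+00  2.419960e+01
  2.888633e+02  2.582180e+01  2.906579e+02]
1 0.8249670430954275 [ 4.891000e-01 -1.900000e-02 -2.231000e-01  6.760100e+00  2.419960e+01
  2.888633e+02  2.582180e+01  2.906579e+02]
2 0.8249670430953651 [ 4.891000e-01 -1.900000e-02 -2.231000e-01  6.760100e+00  2.419960e+01
  2.888633e+02  2.582180e+01  2.906579e+02]
3 327.0697619400295 [ 5.047000e-01 -1.300000e-02  3.703300e+00 -3.261718e+02 -1.977140e+01
 -1.066115e+02 -6.751970e+01 -7.739819e+02]
[[-0.5  0.2]
 [-0.4 -0.2]
 [-0.3  0.4]
 [-0.4  0.5]
 [-0.1 -0.2]
 [-0.1 -0.2]
 [-0.1 -0.3]
 [-0.2 -0.6]]
[ 0.48230065 -0.01742485  0.079     ] [ 0.63288367 -0.1446536   0.143     ]
```

```bash
cat >> h.py <<'E'
def tgt(o,p,v,show=True):
    """shift (mm, tool axes) to bring TCP to rack point v; turn needed for tool z down, y along rack +-x"""
    Rt=R.from_rotvec(o["eef_rot"]); best=None
    for s in (1,-1):
        y=R.from_euler('z',p[2]).apply([s,0,0]); z=np.array([0,0,-1.]); G=R.from_matrix(np.c_[np.cross(y,z),y,z])
        t=(Rt.inv()*G).as_rotvec()
        if best is None or np.linalg.norm(t)<np.linalg.norm(best[0]): best=(t,G)
    dw=(rack(p,v)-o["position"])*1e3
    print("turn",np.round(best[0],3),"shift now",np.round(Rt.inv().apply(dw),1),"after turn",np.round(best[1].inv().apply(dw),1))
def torack(p,w): return R.from_euler('z',-p[2]).apply(np.asarray(w)-[p[0],p[1],0])*1e3
def ray(c,uv,z):
    f=210/np.tan(np.radians(c["vfov"])/2); d=(np.array(uv)-[c["cx"],c["cy"]])/f; u=d.copy()
    for _ in range(20): u=d/(1+c["k1"]*(u@u))
    T=c["cam_to_world"]; v=T[:3,:3]@[u[0],-u[1],-1]; return T[:3,3]+v*(z-T[2,3])/v[2]
E
python3 - <<'E'
from h import *
from station import calibration,robot
p=np.load("p.npy"); S=calibration("scene")
for n,uv,z in (("or1",(328,186),.025),("or2",(367,210),.025),("yel can top",(198,118),.17),("blue can top",(168,145),.17),("cap top",(285,137),.09),("drv",(260,191),.012),("fan",(297,303),.03)):
    w=ray(S,uv,z); print(n,w.round(3),torack(p,w).round())
o=robot.get_obs(); print(R.from_rotvec(o["eef_rot"]).as_matrix().round(3))
tgt(o,p,[-7,-60,230]); print(torack(p,o["position"]))
E
```

```text
or1 [ 0.354 -0.131  0.025] [-107. -139.   25.]
or2 [ 0.351 -0.009  0.025] [-137.  -21.   25.]
yel can top [ 0.516 -0.431  0.17 ] [ 118. -396.  170.]
blue can top [ 0.631 -0.395  0.17 ] [ 222. -335.  170.]
cap top [ 0.345 -0.294  0.09 ] [ -80. -300.   90.]
drv [ 0.48  -0.252  0.012] [  43. -229.   12.]
fan [0.658 0.045 0.03 ] [150. 100.  30.]
[[-0.953  0.302 -0.   ]
 [ 0.302  0.953 -0.   ]
 [ 0.    -0.    -1.   ]]
turn [-0.     0.     1.487] shift now [-470.1 -455.7    1.3] after turn [-493.4  430.3    1.2]
[-437.32399266  433.37769736  231.2240391 ]
```

{"name": "drive_tool", "arguments": {
  "moves": [
    [[0, 0, 0.1], [-33, -29, 0], 0],
    [[0, 0, 0.1], [-35, -25, 0], 0],
    [[0, 0, 0.1], [-38, -22, 0], 0],
    [[0, 0, 0.1], [-40, -18, 0], 0],
    [[0, 0, 0.1], [-41, -14, 0], 0]
  ],
  "newtons": 40
}}

```text
t: 1.0
position: [0.2712, 0.312, 0.2314]
eef_rot: [1.238, 2.887, 0.001]
contact_force: [1.3, 0.1, 0.2]
grip_width: 0.0124
grasp_force: 0.0
```

{"name": "drive_tool", "arguments": {
  "moves": [
    [[0, 0, 0.1], [-42, -9, 0], 0],
    [[0, 0, 0.1], [-43, -5, 0], 0],
    [[0, 0, 0.1], [-44, -1, 0], 0],
    [[0, 0, 0.1], [-43, 3, 0], 0],
    [[0, 0, 0.1], [-43, 8, 0], 0]
  ]
}}

```text
t: 1.5
position: [0.3838, 0.1262, 0.2316]
eef_rot: [1.914, 2.49, 0.001]
contact_force: [1.0, 0.3, -1.0]
grip_width: 0.0001
grasp_force: 0.0
```

{"name": "drive_tool", "arguments": {
  "moves": [
    [[0, 0, 0.1], [-42, 12, 0], 0],
    [[0, 0, 0.1], [-40, 16, 0], 0],
    [[0, 0, 0.1], [-39, 20, 0], 0],
    [[0, 0, 0.1], [-36, 24, 0], 0],
    [[0, 0, 0.09], [-34, 27, 0], 0]
  ]
}}

```text
t: 2.0
position: [0.4961, -0.0601, 0.2315]
eef_rot: [2.462, 1.951, 0.001]
contact_force: [0.8, 0.7, 0.2]
grip_width: 0.0
grasp_force: 0.0
```

Run:
```python
from h import *
from station import robot,grab_frame,calibration
p=np.load("p.npy"); o=robot.get_obs(); print(torack(p,o["position"]),o["joint_pos"].round(2),o["t"],o["grip_width"])
tgt(o,p,[-7,-60,110])
c=calibration("wrist"); im=grab_frame("wrist")
for q in ([-7,-22.5,79],[-7,-22.5,109],[168,-84-p[3],160],[24,-29,89]):
    u=proj(c,rack(p,q)); print(q,u.round()); cv2.circle(im,tuple(int(t) for t in u),3,(0,255,0),1)
cv2.imwrite("pics/w1.png",im)
```

```text
[ 15.88309327 -38.60168179 231.48492053] [-0.12  0.19 -0.07  1.31 -0.    1.68] 2.0 2.665927166951335e-05
turn [ 0.001 -0.    -0.007] shift now [-21.6 -22.8 121.5] after turn [-21.4 -22.9 121.5]
[-7, -22.5, 79] [253. 176.]
[-7, -22.5, 109] [250. 183.]
[168, np.float64(-90.7601186731145), 160] [510. 298.]
[24, -29, 89] [290. 186.]
```

View pics/w1.png

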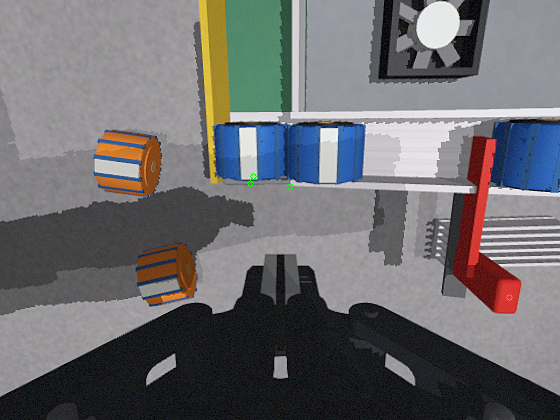

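The wrist view shows the predicted points landing on the end puck's -y face, around (250,183), and on the tab top at (509,297), so the fit holds. I go behind the puck and down.

{"name": "drive_tool", "arguments": {
  "moves": [
    [[0, 0, 0], [-22, -23, 0], 0],
    [[0, 0, 0], [0, 0, 40], 0],
    [[0, 0, 0], [0, 0, 50], 0],
    [[0, 0, 0], [0, 0, 50], 0],
    [[0, 0, 0], [0, 0, 20], 0]
  ]
}}

```text
t: 2.55
position: [0.4654, -0.0742, 0.0677]
eef_rot: [-2.455, -1.954, 0.005]
contact_force: [0.1, 0.8, 0.2]
grip_width: 0.0
grasp_force: 0.0
```

{"name": "drive_tool", "arguments": {
  "moves": [
    [[0, 0, 0], [8, 0, 0], 0],
    [[0, 0, 0], [8, 0, 0], 0],
    [[0, 0, 0], [5, 0, 0], 0],
    [[0, 0, 0], [5, 0, 0], 0],
    [[0, 0, 0], [5, 0, 0], 0]
  ]
}}

```text
t: 3.05
position: [0.476, -0.0442, 0.0725]
eef_rot: [2.456, 1.956, 0.002]
contact_force: [0.7, -2.5, 1.0]
grip_width: -0.0001
grasp_force: 1.2
```

Run:
```python
from h import *
from station import robot
p=np.load("p.npy"); o=robot.get_obs(); print(torack(p,o["position"]),o["t"],o["contact_force"],R.from_euler('z',-p[2]).apply(o["contact_force"]))
tgt(o,p,[-7,38,71])
```

```text
[ -7.25976123 -27.47012891  72.52166909] 3.05 [ 0.65092085 -2.50268548  1.04120337] [ 1.18849578 -2.29665199  1.04120337]
turn [ 0.002  0.001 -0.003] shift now [65.5  0.1  1.5] after turn [65.5  0.3  1.5]
```

{"name": "drive_tool", "arguments": {
  "moves": [
    [[0, 0, 0], [6, 0, 0], 0],
    [[0, 0, 0], [6, 0, 0], 0],
    [[0, 0, 0], [6, 0, 0], 0],
    [[0, 0, 0], [6, 0, 0], 0],
    [[0, 0, 0], [6, 0, 0], 0]
  ]
}}

```text
t: 3.55
position: [0.4817, -0.0146, 0.0713]
eef_rot: [-2.458, -1.957, 0.0]
contact_force: [-0.4, -1.9, 1.9]
grip_width: 0.0001
grasp_force: 1.1
```

{"name": "drive_tool", "arguments": {
  "moves": [
    [[0, 0, 0], [6, 0, 0], 0],
    [[0, 0, 0], [6, 0, 0], 0],
    [[0, 0, 0], [6, 0, 0], 0],
    [[0, 0, 0], [6, 0, 0], 0],
    [[0, 0, 0], [6, 0, 0], 0]
  ]
}}

```text
t: 4.05
position: [0.4882, 0.0146, 0.0712]
eef_rot: [-2.458, -1.957, 0.001]
contact_force: [-1.0, -1.2, -0.1]
grip_width: 0.0001
grasp_force: 0.5
```

{"name": "drive_tool", "arguments": {
  "moves": [
    [[0, 0, 0], [3, 0, 0], 0],
    [[0, 0, 0], [0, 0, 0], 0],
    [[0, 0, 0], [0, 0, 0], 0]
  ]
}}

```text
t: 4.35
position: [0.4889, 0.0175, 0.0713]
eef_rot: [-2.457, -1.957, -0.001]
contact_force: [-1.8, 3.6, 0.8]
grip_width: -0.0001
grasp_force: 1.3
```

Run:
```python
from h import *
from station import robot,grab_frame
p=np.load("p.npy"); o=robot.get_obs(); print(torack(p,o["position"]),o["t"],R.from_euler('z',-p[2]).apply(o["contact_force"]))
a=grab_frame("scene")[170:290,195:395];b=grab_frame("side")[140:230,220:370]
A=cv2.resize(a,(500,300),interpolation=cv2.INTER_CUBIC);B=cv2.resize(b,(500,300),interpolation=cv2.INTER_CUBIC)
cv2.imwrite("pics/s2.png",np.vstack([A,B]))
```

```text
[-8.26348469 35.54923583 71.29819933] 4.35 [-2.52221306  3.14856198  0.76458096]
```

View pics/s2.png

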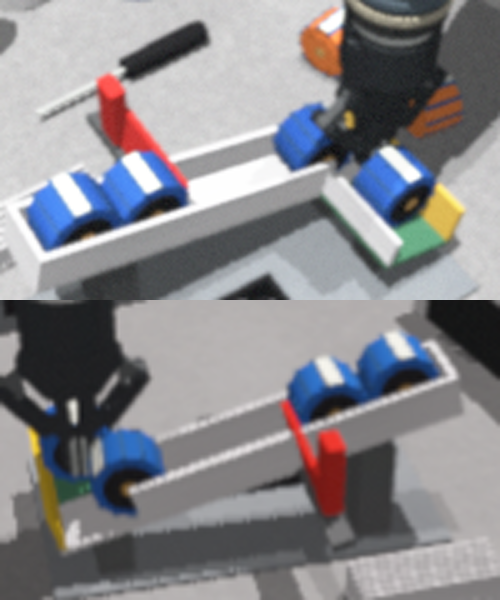

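Coil A is on the shelf, with its hub at about (410,205) in the picture, and B leans on the finger, so I lift straight up.

{"name": "drive_tool", "arguments": {
  "moves": [
    [[0, 0, 0], [0, 0, -20], 0],
    [[0, 0, 0], [0, 0, -30], 0],
    [[0, 0, 0], [0, 0, -40], 0],
    [[0, 0, 0], [0, 0, -40], 0],
    [[0, 0, 0], [0, 0, 0], 0]
  ]
}}

```text
t: 4.95
position: [0.492, 0.0167, 0.2065]
eef_rot: [2.454, 1.953, 0.011]
contact_force: [0.4, 0.2, 0.0]
grip_width: 0.0002
grasp_force: 0.0
```

Run:
```python
from h import *
from station import robot,grab_frame
p=np.load("p.npy"); o=robot.get_obs(); print(torack(p,o["position"]),o["t"],R.from_euler('z',-p[2]).apply(o["contact_force"]))
tgt(o,p,[168,-84-p[3],190])
a=grab_frame("scene")[170:290,195:395];b=grab_frame("side")[140:230,220:370]
A=cv2.resize(a,(500,300),interpolation=cv2.INTER_CUBIC);B=cv2.resize(b,(500,300),interpolation=cv2.INTER_CUBIC)
cv2.imwrite("pics/s3.png",np.vstack([A,B]))
```

```text
[ -5.08211371  35.42533084 206.47113173] 4.95 [0.38787775 0.27966627 0.01579179]
turn [ 0.009 -0.002 -0.003] shift now [-125.6  173.4   17.8] after turn [-126.2  173.1   16.5]
```

View pics/s3.png

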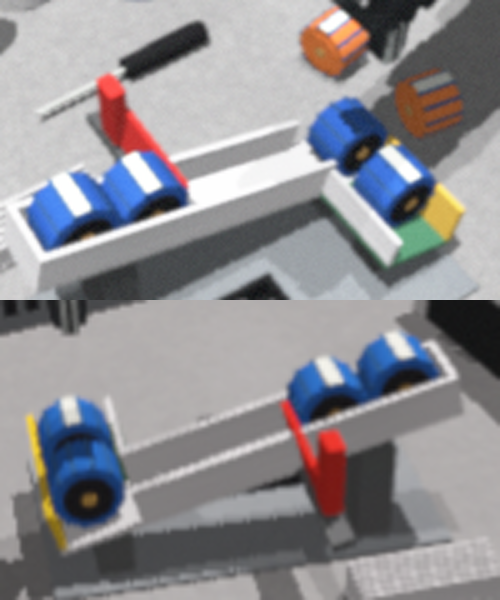

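Both are at the lower end: B's hubs are at scene (340,232) and side (247,199), A's hub at scene (359,252). I compute their y before going on.

Run:
```python
from h import *
from station import calibration
p=np.load("p.npy");S,D=calibration("scene"),calibration("side")
for n,c,uv,sg in(("A",S,(359.0,251.8),22.5),("B",S,(339.8,231.8),22.5),("B",D,(246.8,199),-22.5)):
    r=least_squares(lambda q:proj(c,rack(p,[q[0],q[1]+sg,79]))-uv,[-7,0]);print(n,r.x)
```

```text
A [-6.76690323 70.63102995]
B [-6.36036797  6.88236743]
B [-4.07150666  5.69919356]
```

{"name": "drive_tool", "arguments": {
  "moves": [
    [[0.008, 0, 0], [-20, 28, -10], 0.7],
    [[0, 0, 0], [-28, 38, 0], 0.7],
    [[0, 0, 0], [-28, 38, 0], 0.7],
    [[0, 0, 0], [-28, 38, 0], 0.7],
    [[0, 0, 0], [-22, 31, 0], 0.7]
  ]
}}

```text
t: 5.55
position: [0.6302, -0.1468, 0.2081]
eef_rot: [-2.453, -1.951, 0.01]
contact_force: [0.4, 0.9, 0.0]
grip_width: 0.0598
grasp_force: 0.0
```

{"name": "drive_tool", "arguments": {
  "moves": [
    [[0, 0, 0], [0, 0, 0], 0.7],
    [[0, 0, 0], [0, 0, 0], 0.7]
  ]
}}

```text
t: 5.75
position: [0.629, -0.1453, 0.2078]
eef_rot: [-2.452, -1.949, 0.011]
contact_force: [-0.4, 1.5, -0.1]
grip_width: 0.0599
grasp_force: 0.0
```

Run:
```python
from h import *
from station import robot,grab_frame,calibration,models
p=np.load("p.npy"); o=robot.get_obs(); print(torack(p,o["position"]),o["t"],o["grip_width"])
tgt(o,p,[168,-84-p[3],124])
c=calibration("wrist"); im=grab_frame("wrist"); u=proj(c,rack(p,[168,-84-p[3],160])); print(u)
for r in models.regions_of("wrist","gate_tab")[:2]: print(r["p"],r["position"])
m=cv2.inRange(im,(0,0,120),(70,70,255)); ys,xs=np.nonzero(m); print(xs.min(),xs.max(),ys.min(),ys.max(),len(xs))
cv2.circle(im,tuple(int(t) for t in u),3,(0,255,0),1); cv2.imwrite("pics/w2.png",im)
```

```text
[164.32318902 -92.25914352 207.78458491] 5.75 0.059864637543804486
turn [-0.011  0.    -0.004] shift now [ 1.5  4.6 83.7] after turn [ 1.5  3.7 83.8]
[287.82644821 234.168745  ]
0.94 [278.3, 174.8]
0.64 [216.5, 83.3]
0 301 50 238 3327
```

View pics/w2.png

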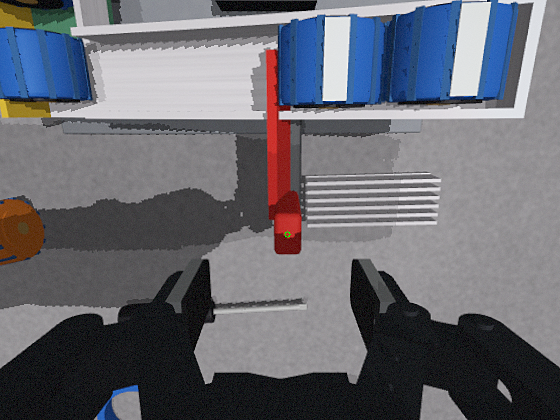

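The tab top is at (288,234), where predicted, and the fingers straddle it with the 4 mm correction to come. Down and grip.

{"name": "drive_tool", "arguments": {
  "moves": [
    [[-0.01, 0, 0], [1.5, 4, 4], 0.7],
    [[0, 0, 0], [0, 0, 40], 0.7],
    [[0, 0, 0], [0, 0, 40], 0.7],
    [[0, 0, 0], [0, 0, 0], 0.7],
    [[0, 0, 0], [0, 0, 0], 0]
  ],
  "newtons": 30
}}

```text
t: 6.35
position: [0.6334, -0.1433, 0.1268]
eef_rot: [2.456, 1.957, 0.001]
contact_force: [1.2, 0.5, 0.5]
grip_width: 0.0465
grasp_force: 0.0
```

{"name": "drive_tool", "arguments": {
  "moves": [
    [[0, 0, 0], [0, 0, 0], 0],
    [[0, 0, 0], [0, 0, 0], 0],
    [[0, 0, 0], [0, 0, 0], 0]
  ]
}}

```text
t: 6.65
position: [0.6331, -0.1436, 0.1292]
eef_rot: [2.456, 1.956, 0.003]
contact_force: [-9.8, 2.4, 11.1]
grip_width: 0.0156
grasp_force: 54.7
```

Run:
```python
from h import *
from station import robot
p=np.load("p.npy"); o=robot.get_obs(); print(torack(p,o["position"]),o["t"],o["grip_width"],o["grasp_force"],R.from_euler('z',-p[2]).apply(o["contact_force"]))
tgt(o,p,[168,-144,124])
```

```text
[167.97210996 -89.65209584 129.17393583] 6.65 0.015566079463509049 54.68587897717953 [-10.05654667   0.20002625  11.11230105]
turn [ 0.003 -0.    -0.003] shift now [-54.3   0.2   5.2] after turn [-54.3   0.    5.2]
```

{"name": "drive_tool", "arguments": {
  "moves": [
    [[0, 0, 0], [-10, 0, 0], 0],
    [[0, 0, 0], [-12, 0, 0], 0],
    [[0, 0, 0], [-12, 0, 0], 0],
    [[0, 0, 0], [-12, 0, 0], 0],
    [[0, 0, 0], [-6, 0, 0], 0]
  ]
}}

```text
t: 7.15
position: [0.6216, -0.1943, 0.1292]
eef_rot: [2.457, 1.956, 0.005]
contact_force: [-1.3, 32.5, 13.2]
grip_width: 0.0153
grasp_force: 54.7
```

{"name": "drive_tool", "arguments": {
  "moves": [
    [[0, 0, 0], [0, 0, 0], 0],
    [[0, 0, 0], [0, 0, 0], 0],
    [[0, 0, 0], [0, 0, 0], 0],
    [[0, 0, 0], [0, 0, 0], 0],
    [[0, 0, 0], [0, 0, 0], 0]
  ]
}}

```text
t: 7.65
position: [0.6217, -0.1939, 0.1292]
eef_rot: [2.456, 1.956, 0.004]
contact_force: [-8.7, 4.3, 12.3]
grip_width: 0.0154
grasp_force: 54.7
```

{"name": "drive_tool", "arguments": {
  "moves": [
    [[0, 0, 0], [0, 0, 0], 0],
    [[0, 0, 0], [0, 0, 0], 0],
    [[0, 0, 0], [0, 0, 0], 0],
    [[0, 0, 0], [0, 0, 0], 0],
    [[0, 0, 0], [0, 0, 0], 0]
  ]
}}

```text
t: 8.15
position: [0.6217, -0.1939, 0.1292]
eef_rot: [2.456, 1.956, 0.004]
contact_force: [-7.5, 3.6, 12.1]
grip_width: 0.0155
grasp_force: 54.7
```

Run:
```python
from h import *
from station import robot,grab_frame
p=np.load("p.npy"); o=robot.get_obs(); print(torack(p,o["position"]),o["t"],o["grip_width"],o["grasp_force"],R.from_euler('z',-p[2]).apply(o["contact_force"]))
tgt(o,p,[168,-84,124])
a=grab_frame("scene")[170:290,195:395];b=grab_frame("side")[140:230,220:370]
A=cv2.resize(a,(500,300),interpolation=cv2.INTER_CUBIC);B=cv2.resize(b,(500,300),interpolation=cv2.INTER_CUBIC)
cv2.imwrite("pics/s4.png",np.vstack([A,B]))
```

```text
[ 168.00935258 -141.28623759  129.16672482] 8.15 0.015470613873922729 54.67813689261675 [-8.10271537  1.82129161 12.07049317]
turn [ 0.003 -0.001 -0.002] shift now [57.3 -0.2  5.2] after turn [57.3 -0.   5.2]
```

View pics/s4.png

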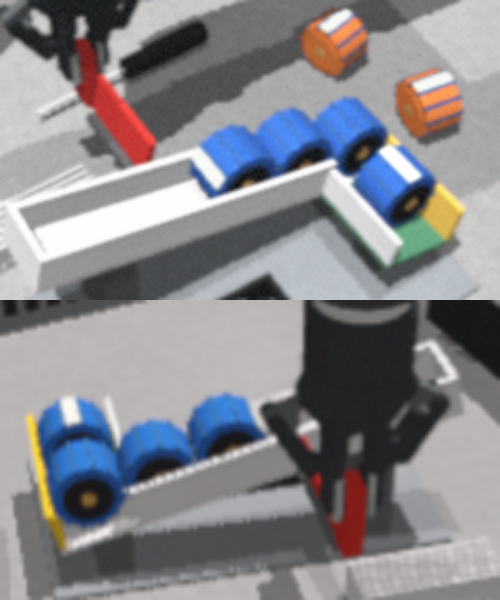

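Both magazine pucks now lie behind B, at (235,160) and (293,140). Next I push the gate shut.

{"name": "drive_tool", "arguments": {
  "moves": [
    [[0, 0, 0], [12, 0, 0], 0],
    [[0, 0, 0], [12, 0, 0], 0],
    [[0, 0, 0], [12, 0, 0], 0],
    [[0, 0, 0], [12, 0, 0], 0],
    [[0, 0, 0], [6, 0, 0], 0]
  ]
}}

```text
t: 8.75
position: [0.6336, -0.1413, 0.1292]
eef_rot: [2.455, 1.956, 0.002]
contact_force: [-10.1, 0.2, 11.9]
grip_width: 0.0155
grasp_force: 54.8
```

{"name": "drive_tool", "arguments": {
  "moves": [
    [[0, 0, 0], [2, 0, 0], 0],
    [[0, 0, 0], [1, 0, 0], 0],
    [[0, 0, 0], [0, 0, 0], 0]
  ]
}}

```text
t: 9.05
position: [0.6342, -0.1387, 0.1292]
eef_rot: [2.456, 1.956, 0.003]
contact_force: [-9.4, 3.4, 12.4]
grip_width: 0.0158
grasp_force: 54.8
```

Run:
```python
from h import *
from station import robot
p=np.load("p.npy"); o=robot.get_obs(); print(torack(p,o["position"]),o["t"],R.from_euler('z',-p[2]).apply(o["contact_force"]))
```

```text
[167.95627825 -84.66197788 129.21368602] 9.05 [-9.88806269  1.20344519 12.39217251]
```

{"name": "drive_tool", "arguments": {
  "moves": [
    [[0, 0, 0], [1, 0, 0], 0],
    [[0, 0, 0], [1, 0, 0], 0],
    [[0, 0, 0], [1, 0, 0], 0],
    [[0, 0, 0], [0, 0, 0], 0]
  ]
}}

```text
t: 9.45
position: [0.6348, -0.136, 0.1292]
eef_rot: [2.456, 1.956, 0.002]
contact_force: [-10.4, 1.1, 13.0]
grip_width: 0.0154
grasp_force: 54.8
```

{"name": "drive_tool", "arguments": {
  "moves": [
    [[0, 0, 0], [1, 0, 0], 0],
    [[0, 0, 0], [1, 0, 0], 0],
    [[0, 0, 0], [0, 0, 0], 0]
  ]
}}

```text
t: 9.75
position: [0.635, -0.1353, 0.1292]
eef_rot: [2.456, 1.954, -0.0]
contact_force: [-11.7, -3.7, 11.8]
grip_width: 0.0153
grasp_force: 54.9
```

The tool stopped 60 mm from the open position, so the gate is shut. Release and rise.

{"name": "drive_tool", "arguments": {
  "moves": [
    [[0, 0, 0], [0, 0, 0], 0.6],
    [[0, 0, 0], [0, 0, 0], 0.6],
    [[0, 0, 0], [0, 0, 0], 0.6],
    [[0, 0, 0], [0, 0, 0], 0.6],
    [[0, 0, 0], [0, 0, -20], 0.6]
  ]
}}

```text
t: 10.25
position: [0.6346, -0.1338, 0.1439]
eef_rot: [-2.456, -1.956, 0.003]
contact_force: [0.4, 1.2, 0.6]
grip_width: 0.0511
grasp_force: 0.0
```

{"name": "drive_tool", "arguments": {
  "moves": [
    [[0, 0, 0], [0, 0, -40], 0.6],
    [[0, 0, 0], [0, 0, -40], 0.6],
    [[0, 0, 0], [-40, 0, 0], 0.6],
    [[0, 0, 0], [-40, 0, 0], 0.6],
    [[0, 0, 0], [0, 0, 0], 0.6]
  ]
}}

```text
t: 10.75
position: [0.6171, -0.216, 0.2263]
eef_rot: [2.459, 1.951, 0.001]
contact_force: [-0.5, 0.7, -0.3]
grip_width: 0.0513
grasp_force: 0.0
```

Run:
```python
from h import *
from station import robot,grab_frame
p=np.load("p.npy"); o=robot.get_obs(); print(torack(p,o["position"]),o["t"],o["grip_width"],o["contact_force"])
a=grab_frame("scene")[170:290,195:395];b=grab_frame("side")[140:230,220:370]
A=cv2.resize(a,(500,300),interpolation=cv2.INTER_CUBIC);B=cv2.resize(b,(500,300),interpolation=cv2.INTER_CUBIC)
cv2.imwrite("pics/s5.png",np.vstack([A,B]))
```

```text
[ 168.33944292 -163.79282135  226.2813308 ] 10.75 0.05129473346850804 [-0.53041869  0.74142412 -0.26162419]
```

View pics/s5.png

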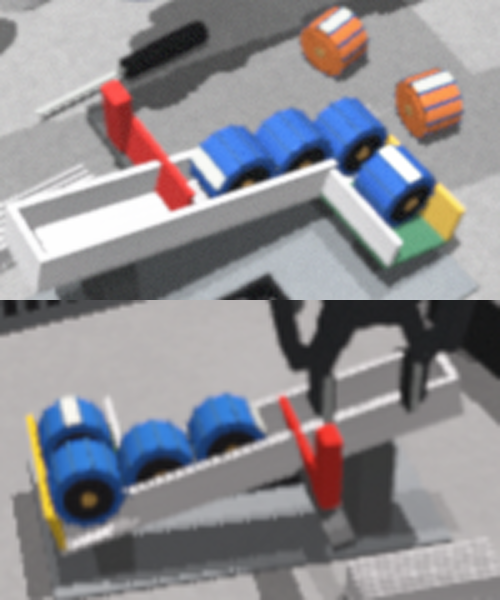

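The gate is shut, with the tab at (117,95) and its blade reaching the far wall. A is on the shelf, B, C and D are in a row, and the gripper is clear.

```bash
python3 -c "
from station import robot
print(robot.hand_in())"
```

```text
the job is handed in; nothing more can be done
None
```

The job is handed in (no verdict was returned): by the last pictures the end transformer is on the green shelf, the next is at the stop about 6 mm off the lane's centre line (12 mm allowed), both magazine transformers lie behind it, and the gate is shut.

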